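# Sort pipe couplings on the shop's go-gauge

## Task

Find out which of the two white pipe couplings in the gauge lanes is clear right through and which has a stop inside: slide each along its lane onto the gauge pin until it can go no farther over the pin, and press on so that the sprung pin gives about a centimetre, without ramming it to its hard stop. Leave each one on its pin until both have been tested, then draw them off and put a coupling that passes over the whole pin in the blue tray and one that stops part way in the red tray. Leave the other things on the counter as they are.

Things in the scene. Friction and masses are not known exactly. Their poses are not given: they have to be found in the camera images.
- gauge: All sizes in mm. Fixed green base 280 (x) x 200 (y) x 12, origin at its underside centre. x points along the lanes to the pins, away from the robot. Lanes at y = +60 (left), -60 (right): two slippery steel rods 12 dia, 34 apart, tops 31 above the counter, x = -135 to 100. At rest flange faces at x = 70, pin tips at x = 6. End blocks x = 103 to 131, 50 wide, 74 high.
- sleeve_a: White plastic pipe coupling: tube 80 mm long, 48 outside, 28 bore, about 0.12 kg, lying on the rods of a lane, axis 49 above the counter. Origin at its centre, x along the tube. Hidden inside, it is either clear all through or has a stop rib (8 thick) midway; both kinds look alike from outside and lie in either lane, so only trying tells.
- sleeve_b: White plastic pipe coupling: tube 80 mm long, 48 outside, 28 bore, about 0.12 kg, lying on the rods of a lane, axis 49 above the counter. Origin at its centre, x along the tube. Hidden inside, it is either clear all through or has a stop rib (8 thick) midway; both kinds look alike from outside and lie in either lane, so only trying tells.
- pin_left (a joint): How far this lane's sprung gauge pin is pushed back, in m: 0 at rest, 0.025 at its hard stop. Spring 0.9 N per mm, no preload. Pressing it in about 10 mm (9 N) makes a proper test; its orange tail then sticks out farther behind the end block.
- pin_right (a joint): How far this lane's sprung gauge pin is pushed back, in m: 0 at rest, 0.025 at its hard stop. Spring 0.9 N per mm, no preload. Pressing it in about 10 mm (9 N) makes a proper test; its orange tail then sticks out farther behind the end block.
- pin_left_face (a point): Centre of the near face of the pin's brass flange (40 dia, 49.7 above the counter); moves with the pin. The steel pin, 22 dia, blunt bevelled tip, stands out 64 from it along the gauge's -x. A clear coupling passes over the whole pin to the flange (its centre 40 from here); one with a rib stops with the rib on the pin's tip (its centre 68 from here). In mm.
- pin_right_face (a point): Centre of the near face of the pin's brass flange (40 dia, 49.7 above the counter); moves with the pin. The steel pin, 22 dia, blunt bevelled tip, stands out 64 from it along the gauge's -x. A clear coupling passes over the whole pin to the flange (its centre 40 from here); one with a rib stops with the rib on the pin's tip (its centre 68 from here). In mm.
- tray_blue_in (a point): Centre of the inner floor, 5 above the counter, of the fixed blue open tray for couplings that pass over the whole pin: 170 (x) x 150 (y) outside, 45 high, walls 5 (mm). Site axes are the tray's.
- tray_red_in (a point): The same for the red tray, for couplings that stop part way.
- jar: Bystander: sweet jar, amber glass with red cap, 84 dia x 130 (mm), origin at its underside centre.
- mug: Bystander: white mug, 80 dia x 90, handle on its +y side (mm), origin at its underside centre.
- calculator: Bystander: grey calculator 140 x 85 x 17 lying flat (mm), origin at its underside centre.
- tape_roll: Bystander: roll of tape standing on its flat side, 100 dia x 48 (mm), origin at its underside centre.

How it is judged (in metres and radians):
On the way, in this order (a step that is already met when the one before it is completed fails the run):
1. one coupling is as far on its pin as it goes (a clear one over the whole pin, the other up to its rib), in line with the lane, and presses the pin back more than 5 mm (((((distance between sleeve_a and pin_left_face below 0.046 m and angle between the x axis of sleeve_a and the x axis of gauge, either way round below 0.12 rad) and value of joint pin_left above 0.005 m) or ((distance between sleeve_a and pin_right_face below 0.046 m and angle between the x axis of sleeve_a and the x axis of gauge, either way round below 0.12 rad) and value of joint pin_right above 0.005 m)) or (((distance between sleeve_b and pin_left_face below 0.074 m and angle between the x axis of sleeve_b and the x axis of gauge, either way round below 0.12 rad) and value of joint pin_left above 0.005 m) or ((distance between sleeve_b and pin_right_face below 0.074 m and angle between the x axis of sleeve_b and the x axis of gauge, either way round below 0.12 rad) and value of joint pin_right above 0.005 m)))), for 0.2 s.
2. the other coupling does the same on its own pin while the first still lies on its pin, no more than 15 mm back from where it stopped ((((((distance between sleeve_a and pin_left_face below 0.046 m and angle between the x axis of sleeve_a and the x axis of gauge, either way round below 0.12 rad) and value of joint pin_left above 0.005 m) or ((distance between sleeve_a and pin_right_face below 0.046 m and angle between the x axis of sleeve_a and the x axis of gauge, either way round below 0.12 rad) and value of joint pin_right above 0.005 m)) and ((distance between sleeve_b and pin_left_face below 0.083 m and angle between the x axis of sleeve_b and the x axis of gauge, either way round below 0.12 rad) or (distance between sleeve_b and pin_right_face below 0.083 m and angle between the x axis of sleeve_b and the x axis of gauge, either way round below 0.12 rad))) or ((((distance between sleeve_b and pin_left_face below 0.074 m and angle between the x axis of sleeve_b and the x axis of gauge, either way round below 0.12 rad) and value of joint pin_left above 0.005 m) or ((distance between sleeve_b and pin_right_face below 0.074 m and angle between the x axis of sleeve_b and the x axis of gauge, either way round below 0.12 rad) and value of joint pin_right above 0.005 m)) and ((distance between sleeve_a and pin_left_face below 0.055 m and angle between the x axis of sleeve_a and the x axis of gauge, either way round below 0.12 rad) or (distance between sleeve_a and pin_right_face below 0.055 m and angle between the x axis of sleeve_a and the x axis of gauge, either way round below 0.12 rad))))), for 0.2 s.
At the end, for the whole second after the job is handed in: The clear coupling lies at rest in the blue tray and the one with the stop at rest in the red tray, each with its centre inside the tray (within 70 mm of the centre along the tray and 60 mm across, 10 to 50 mm above the inner floor), and both gauge pins are back out (within 3 mm of rest) (x of sleeve_a in the frame of tray_blue_in between -0.07 and 0.07 m and y of sleeve_a in the frame of tray_blue_in between -0.06 and 0.06 m and z of sleeve_a in the frame of tray_blue_in between 0.01 and 0.05 m and linear speed of each of sleeve_a, sleeve_b below 0.02 m/s and x of sleeve_b in the frame of tray_red_in between -0.07 and 0.07 m and y of sleeve_b in the frame of tray_red_in between -0.06 and 0.06 m and z of sleeve_b in the frame of tray_red_in between 0.01 and 0.05 m and value of joint each of pin_left, pin_right below 0.003 m); the robot touches nothing.
It fails at once if a gauge pin is rammed towards its hard stop (pushed back more than 22 mm) (value of joint any of pin_left, pin_right above 0.022 m).
It fails at once if a bystander is moved more than 30 mm (distance of any of jar, mug, calculator, tape_roll from where it was at the start of the episode above 0.03 m).
It also fails if it takes over 72 s, if anything falls off the work surface, if the arm or the gripper's body presses on something with over 40 N, if the wrist force passes 120 N, or if a joint passes its speed limit or range.

## Robot

A 6-joint arm with a two-finger parallel gripper is mounted at the origin on the work surface. World frame = base frame: x ahead of the robot, y to its left, z up, the work surface at z = 0. Lengths are in mm, angles in rad, forces in N, time in s.
With the tool pointing down it reaches from about 325 to 900 mm from the base axis. Payload 3.5 kg.
Tool frame: the origin (TCP) lies midway between the tips of the shut fingers; the grasp point (between the pads) lies tcp_to_grasp behind it (tcp_to_grasp is the distance from the TCP to the grasp point, in mm); z points along the fingers, y is the line along which they close (so a half turn about z gives the same grasp; the last joint's range is limited). The gripper opens to 85 mm and grips with 20 to 120 N. Pads are 22 mm wide; open, the fingers measure 114 mm over their backs; the gripper's body (76 mm by 85 mm) begins 54 mm behind the grasp point. The pads swing forward as they close: fully open they stand 13 mm farther back than shut.
Start: joints at [1.238, 0.276, -0.026, 1.268, 0, 1.467], TCP at [142.371, 608.566, 231.313] pointing down, gripper open.
Joint ranges: [-3.12, 3.12], [-0.85, 1.88], [-1.08, 1.24], [-1.95, 2.15], [-1.57, 1.53], [-3.14, 3.14]. Speed limits (rad/s): [2.57, 2.57, 3.14, 3.14, 3.14, 3.14].

## Interface

Orientations are given as [roll, pitch, yaw] about the fixed x, y, z axes, in that order (R = Rz(yaw) Ry(pitch) Rx(roll)).
In Python, from cell import observe, camera, finish_job, tcp_to_grasp gives the robot as it stands.
- The arm moves only by the tool drive_tool, never from a script. Its argument "moves" is a list of rows, each an object with "linear": the shift along the tool's x, y, z scaled (see below), a list of three; "delta_rot": the turn, a rotation vector about the tool's x, y, z scaled (see below), a list of three; "hand": the opening, from -1 (shut) to 1 (fully open). In form: [{"linear": [tx, ty, tz], "delta_rot": [wx, wy, wz], "hand": hand}, ...]. A call has 1 to 8 rows; each row is the pose to reach, as a shift and turn from the pose commanded when the call began, along the tool's axes at that moment, turning the shorter way round; what a row does not reach only later rows make up. The controller multiplies each number of a shift by 10 cm and each number of a turn by 180 degrees. A row lasts 1/12 s, in which the tool goes at most 41.7 mm and 7.16 degrees, less where a joint would pass 70% of its speed; a pose out of reach is approached as far as the arm can. A call with a number of a shift or a turn outside -1 to 1 is refused whole. A call with a gripper value outside its range is refused whole. The fingers move at their own pace and stop on an object; the grip force is fixed at half the most. Time passes only in rows, so rows that repeat a pose let the fingers close. It gives the time, the measured TCP pose, the force, the opening and the grip force at its end, in the units of the state.
- observe(): the state, without advancing time (a new reading comes with each control period).
- camera(name): name is "scene" or "top" or "wrist"; returns a dict with "pixels" (480x640x3 uint8, red, green, blue), "camera_matrix" (3x3 intrinsics, pixels), "R" (3x3) and "t" (3): a world point X has camera coordinates R X + t. Camera axes: x right, y down, z forward; pixel columns grow to the right and rows downward; lengths in mm; the calibration is good to about 2 mm. A picture is of the moment at which its call begins. There is no depth.
- finish_job(): hands the job in; it is judged then, once.
The state is a dict: "time_s": time; "joints": joint angles; "joint_velocities": joint speeds; "joint_efforts": joint torques, N m; "ee_pos": TCP position; "eef_rot": TCP orientation; "ft_force": force on the tool from outside, world axes, zero at the start; "wrist_torque": the same for the moment, N m; "width": finger opening in mm; "grasp_force": force on a finger pad.
Only numpy, scipy, OpenCV 4.12 (cv2) and the standard library are available. Lean on these libraries where they do the work, as an engineer would, in place of code of your own. Each camera call takes 0.05 s, during which the arm holds its last target. There are 200 camera calls.

## Working session

There is one attempt and no reset: what is moved stays moved. The work goes in short steps, Python scripts to look and compute and a tool call to move; the robot and the scene stay as the last step left them, time stands still between calls to the robot, and variables do not carry over. Pictures are saved under pics/ and viewed, at most 10 in all, crops included, and the job is handed in when it is done.

Besides the shell and the picture viewer there is one more tool, called as a command line: name --argument value ..., lists and objects as JSON in quotes. drive_tool: Moves the arm, as the interface text tells. Its arguments: {"type":"object","properties":{"moves":{"type":"array"}},"required":["moves"]}

```bash
mkdir -p pics; ls
python3 - <<'E'
from cell import observe,camera,tcp_to_grasp
import cv2,numpy as np
print(tcp_to_grasp,observe())
for n in("top","scene"):
    c=camera(n);cv2.imwrite(f"pics/{n}0.png",c["pixels"][:,:,::-1]);np.savez(f"pics/{n}0.npz",**c)
    print(n,c["camera_matrix"].round(1).tolist(),c["R"].round(3).tolist(),c["t"].round(1))
E
```

```text
pics
18.700000000000003 {'time_s': 0.0, 'joints': array([ 1.23760092e+00,  2.77184599e-01, -2.79169561e-02,  1.26801462e+00,
        1.21531925e-05,  1.46741856e+00]), 'joint_velocities': array([ 1.35259554e-04,  4.70537165e-04,  1.61937319e-03, -1.71879559e-03,
        7.20695164e-05,  8.94890577e-05]), 'joint_efforts': array([ 1.07228334e-04, -4.45514166e+01,  2.95198524e+01,  1.63687812e-02,
        4.91357952e-06,  2.86638937e-06]), 'ee_pos': array([142.10435088, 607.80833574, 230.110689  ]), 'eef_rot': array([-3.13928645e+00, -2.51481682e-04,  2.91177471e+00]), 'ft_force': array([-0.79344917, -0.86802221, -0.20134565]), 'wrist_torque': array([ 0.05584082, -0.02896488, -0.01834538]), 'grasp_force': 0.0, 'width': 85.34866817921169}
top [[623.5, 0.0, 311.6], [0.0, 623.5, 233.0], [0.0, 0.0, 1.0]] [[-0.01, -1.0, -0.009], [-0.989, 0.012, -0.15], [0.15, 0.007, -0.989]] [   9.2  481.3 1164.8]
scene [[543.5, 0.0, 318.8], [0.0, 543.5, 236.2], [0.0, 0.0, 1.0]] [[-0.776, 0.63, -0.007], [0.541, 0.661, -0.52], [-0.323, -0.408, -0.854]] [ 381.5 -235.4 1351.3]
```

View pics/top0.png

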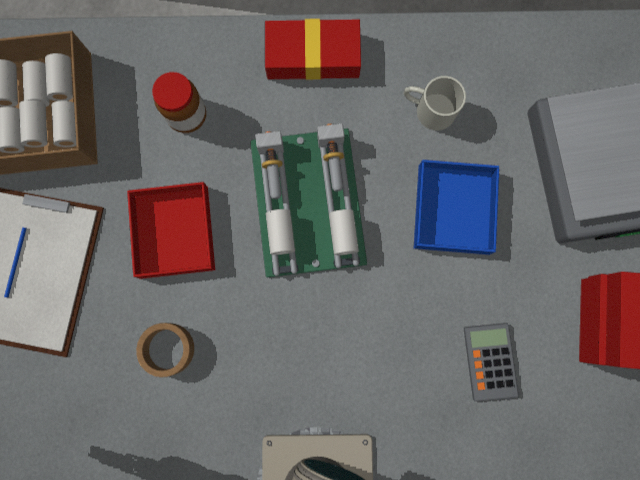

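View pics/scene0.png

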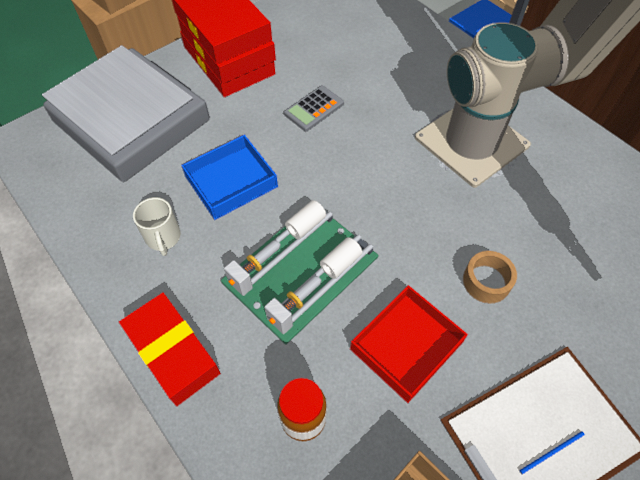

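Top view: the gauge is at about (310,200) with lanes pointing up (+x). The sleeves are at about (280,232) and (343,232), the red tray at (172,230) on the left and the blue tray at (457,207) on the right. The scene view agrees.

```bash
cat > h.py <<'E'
import numpy as np,cv2
def ray(c,uv,z):
    d=np.linalg.inv(c["camera_matrix"])@np.array([uv[0],uv[1],1.]);d=c["R"].T@d;o=-c["R"].T@c["t"]
    return (o+d*(z-o[2])/d[2])
def big(m,roi=None):
    m=m.astype(np.uint8)
    if roi:
        k=np.zeros_like(m);x0,y0,x1,y1=roi;k[y0:y1,x0:x1]=1;m=m*k
    cs,_=cv2.findContours(m,cv2.RETR_EXTERNAL,cv2.CHAIN_APPROX_NONE)
    return max(cs,key=cv2.contourArea)[:,0]
def rect(c,pts,z):
    p=np.array([ray(c,u,z)[:2] for u in pts],np.float32);return cv2.minAreaRect(p)
E
python3 - <<'E'
from h import *
c=dict(np.load("pics/top0.npz"));P=c["pixels"].astype(int);r,g,b=P[...,0],P[...,1],P[...,2]
hsv=cv2.cvtColor(c["pixels"],cv2.COLOR_RGB2HSV).astype(int);H,S,V=[hsv[...,i] for i in range(3)]
def show(n,m,roi,z):
    q=big(m,roi);R=rect(c,q,z);print(n,np.round(R[0],1),np.round(R[1],1),round(R[2],2));return q
show("gauge",cv2.morphologyEx(((H>55)&(H<90)&(S>80)).astype(np.uint8),cv2.MORPH_OPEN,np.ones((3,3))),(240,110,380,290),12)
m=(S<40)&(V>150)
for n,roi in(("L",(262,195,300,262)),("R",(325,195,362,262))):
    q=show(n,cv2.morphologyEx((m).astype(np.uint8),cv2.MORPH_OPEN,np.ones((9,9))),roi,55)
    print(q.min(0),q.max(0))
show("red",(r>100)&(g<60)&(b<60),(110,170,230,290),45)
show("blue",(b>100)&(r<80),(400,150,510,265),45)
for n,roi in(("fL",(255,140,295,180)),("fR",(318,140,350,180))):
    show(n,(H>15)&(H<28)&(S>120)&(V>100),roi,60)
E
```

```text
gauge [548.8  11.5] [277.6  73.3] 6.5
L [484.6  70.9] [80.  33.9] 4.9
[267 210] [286 251]
R [482.6 -50.6] [79.7 36.3] 4.52
[330 210] [350 251]
red [491.7 278.3] [169.2 148.2] 5.86
blue [ 528.8 -274.7] [156.  175.2] 84.47
fL [617.6  81.8] [ 9.1 33.5] 9.01
fR [630.3 -36.7] [ 8.6 32.2] 10.91
```

Run:
```python
import cv2
i=cv2.imread("pics/top0.png")[115:285,240:380]
cv2.imwrite("pics/crop.png",cv2.resize(i,None,fx=3.5,fy=3.5,interpolation=cv2.INTER_NEAREST))
```

```text
(no output)
```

View pics/crop.png

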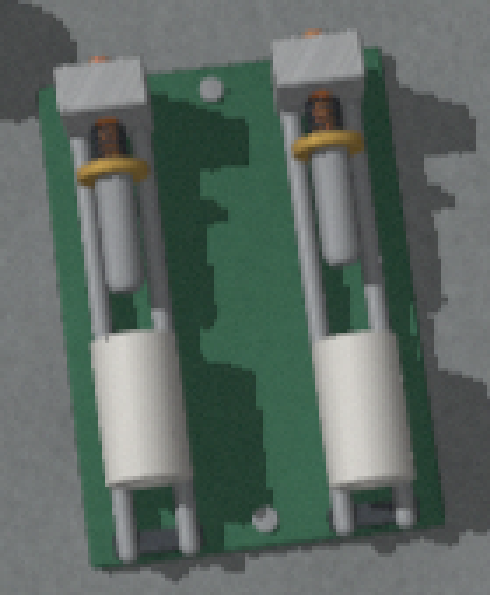

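The crop shows the gauge corners at about crop (39,90), (381,47), (443,522) and (91,566). The sleeves lie straight on the rods, with the brass flanges at about (113,172) and (328,145).

Run:
```python
from h import *
c=dict(np.load("pics/top0.npz"))
f=lambda p,z:ray(c,(p[0]/3.5+240-.4,p[1]/3.5+115-.4),z)[:2]
C=[f(p,12) for p in((39,90),(381,47),(443,522),(91,566))]
print(np.round(C,1),"c",np.mean(C,0))
a=lambda d:np.round(np.arctan2(d[1],d[0]),4)
print("yaw",a(C[0]-C[3]),a(C[1]-C[2]),a((C[0]-C[1])@np.array([[0,-1],[1,0]])),a((C[3]-C[2])@np.array([[0,-1],[1,0]])))
# flange widest points z=49.7 (ends of the disc), sleeve side edges at near axis height (silhouette z~50)
for n,e,s in(("L",((77,176),(150,166)),((91,338),(183,332),(192,481),(106,487))),("R",((292,149),(364,142)),((312,338),(398,330),(412,480),(328,486)))):
    F=np.mean([f(p,50) for p in e],0);Q=[f(p,51) for p in s];S=np.mean(Q,0)
    print(n,"flange",F.round(1),"sleeve",S.round(1),"yaw",a(F-S),a(Q[0]-Q[3]),a(Q[1]-Q[2]),"dist",np.linalg.norm(F-S).round(1))
from cell import observe
```

```text
[[ 675.3  124.7]
 [ 698.4  -72.5]
 [ 423.2 -101.7]
 [ 400.9   94.5]] c [549.44041184  11.2669507 ]
yaw 0.1093 0.1058 0.1164 0.1134
L flange [616.6  79.1] sleeve [482.8  63.1] yaw 0.119 0.0993 0.0537 dist 134.8
R flange [629.6 -39.9] sleeve [481.9 -56.3] yaw 0.1106 0.0914 0.071 dist 148.6
```

drive_tool --moves '[{"linear":[-1,-1,0.3],"delta_rot":[0,0,-0.1085],"hand":1},{"linear":[-1,-1,0.3],"delta_rot":[0,0,-0.1085],"hand":1},{"linear":[-1,-1,0.3],"delta_rot":[0,0,-0.1085],"hand":1},{"linear":[-1,-1,0.3],"delta_rot":[0,0,-0.1085],"hand":1},{"linear":[-1,-1,0.3],"delta_rot":[0,0,-0.1085],"hand":1}]'

```text
time_s: 0.52
ee_pos: [217.5, 483.7, 199.3]
eef_rot: [-3.136, -0.002, -3.034]
ft_force: [-0.2, -0.7, -0.1]
width: 85.5
grasp_force: 0.0
```

drive_tool --moves '[{"linear":[-0.44,-0.9,0],"delta_rot":[0,0,0],"hand":1},{"linear":[-0.44,-0.9,0],"delta_rot":[0,0,0],"hand":1},{"linear":[-0.44,-0.9,0],"delta_rot":[0,0,0],"hand":1}]'

```text
time_s: 0.77
ee_pos: [271.4, 401.3, 201.0]
eef_rot: [-3.14, -0.0, -3.032]
ft_force: [-0.7, 0.2, 0.1]
width: 85.2
grasp_force: 0.0
```

drive_tool --moves '[{"linear":[-0.44,-0.9,0],"delta_rot":[0,0,0],"hand":1},{"linear":[-0.44,-0.9,0],"delta_rot":[0,0,0],"hand":1},{"linear":[-0.44,-0.9,0],"delta_rot":[0,0,0],"hand":1}]'

```text
time_s: 1.02
ee_pos: [325.7, 316.9, 201.4]
eef_rot: [-3.14, 0.001, -3.033]
ft_force: [0.1, 1.6, -0.3]
width: 85.4
grasp_force: 0.0
```

drive_tool --moves '[{"linear":[-0.44,-0.9,0],"delta_rot":[0,0,0],"hand":1},{"linear":[-0.44,-0.9,0],"delta_rot":[0,0,0],"hand":1},{"linear":[-0.44,-0.9,0],"delta_rot":[0,0,0],"hand":1}]'

```text
time_s: 1.27
ee_pos: [380.1, 232.4, 201.6]
eef_rot: [-3.141, 0.002, -3.033]
ft_force: [-0.4, 0.4, -1.0]
width: 85.9
grasp_force: 0.0
```

drive_tool --moves '[{"linear":[-0.44,-0.9,0],"delta_rot":[0,0,0],"hand":1},{"linear":[-0.44,-0.9,0],"delta_rot":[0,0,0],"hand":1},{"linear":[-0.44,-0.9,0],"delta_rot":[0,0,0],"hand":1},{"linear":[-0.44,-0.9,0],"delta_rot":[0,0,0],"hand":1},{"linear":[-0.44,-0.9,0],"delta_rot":[0,0,0],"hand":1}]'

```text
time_s: 1.68
ee_pos: [432.2, 150.1, 201.3]
eef_rot: [3.141, -0.0, -3.033]
ft_force: [-0.0, 0.1, 0.1]
width: 85.4
grasp_force: 0.0
```

drive_tool --moves '[{"linear":[-0.41,-0.91,0.7],"delta_rot":[0,0,0],"hand":1},{"linear":[-0.41,-0.91,0.7],"delta_rot":[0,0,0],"hand":1},{"linear":[-0.41,-0.91,0.7],"delta_rot":[0,0,0],"hand":1},{"linear":[-0.41,-0.91,0.7],"delta_rot":[0,0,0],"hand":1},{"linear":[-0.41,-0.91,0.7],"delta_rot":[0,0,0],"hand":1},{"linear":[-0.41,-0.91,0.7],"delta_rot":[0,0,0],"hand":1}]'

```text
time_s: 2.18
ee_pos: [482.0, 65.6, 131.3]
eef_rot: [3.141, -0.001, -3.029]
ft_force: [0.2, 0.7, 0.5]
width: 85.4
grasp_force: 0.0
```

Run:
```python
from h import *
from cell import observe,camera
c=camera("wrist");cv2.imwrite("pics/w1.png",c["pixels"][:,:,::-1]);np.savez("pics/w1.npz",**c)
o=observe();print(o["ee_pos"],o["eef_rot"],-c["R"].T@c["t"])
```

```text
[482.3823548   65.76044787 131.85072417] [ 3.14096401e+00  3.68936613e-04 -3.02853919e+00] [401.32155726  56.03903865 274.23306658]
```

View pics/w1.png

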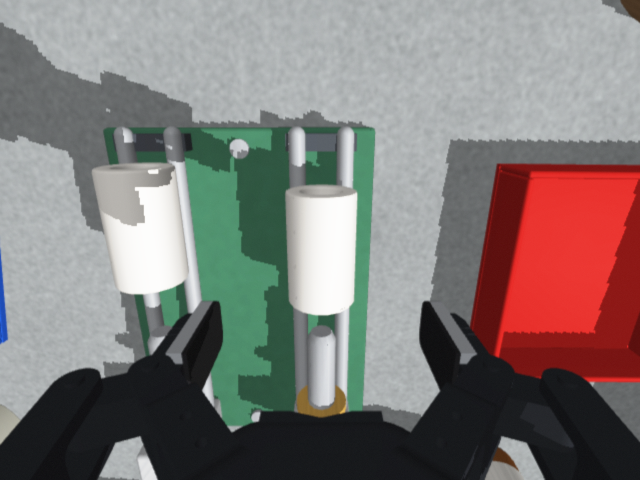

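The wrist view shows the left sleeve centred between the open fingers: sleeve columns 288–357, finger tips at 218 and 422. I'll quantify the lateral offset before descending.

Run:
```python
from h import *
c=dict(np.load("pics/w1.npz"))
P=c["pixels"].astype(int);m=(P.min(2)>150)&((P.max(2)-P.min(2))<35)
a=0.111;u=np.array([np.cos(a),np.sin(a)]);v=np.array([-u[1],u[0]]);C=np.array([549.4,11.3]);T=np.array([482.4,65.8])
print("tcp",u@(T-C),v@(T-C))
for r in (220,250,280):
    for x0,x1 in((275,370),(95,200)):
        k=np.where(m[r,x0:x1])[0]+x0;
        l,h=k.min(),k.max();q=[ray(c,(x,r),50)[:2]-C for x in(l,h)];print(r,l,h,[np.round((u@p,v@p),1).tolist() for p in q])
for p in((297,150),(346,150),(299,345),(343,345)):
    q=ray(c,p,31)[:2]-C;print("rod",p,(u@q).round(1),(v@q).round(1))
q=ray(c,(321,400),50)[:2]-C;print("fl",u@q,v@q)
for p,z in(((321,187),70),((321,312),60)):
    q=ray(c,p,z)[:2]-C;print("ends",u@q,v@q)
```

```text
tcp -60.550585118164165 61.58633486292196
220 290 356 [[-80.0, 40.7], [-80.1, 85.3]]
220 102 191 [[-79.7, -86.0], [-79.9, -26.1]]
250 291 355 [[-58.4, 40.9], [-58.5, 85.4]]
250 95 194 [[-58.1, -95.1], [-58.3, -26.4]]
280 291 369 [[-35.5, 40.3], [-35.6, 96.2]]
280 95 198 [[-35.3, -99.7], [-35.4, -26.1]]
rod (297, 150) -124.6 45.1
rod (346, 150) -124.7 78.8
rod (299, 345) 32.7 43.8
rod (343, 345) 32.7 80.3
fl 71.53063537950835 62.12638807183656
ends -106.01753365508792 61.54257948892425
ends -15.49741485629333 61.839677814847434
```

drive_tool --moves '[{"linear":[0,0,0.4],"delta_rot":[0,0,0],"hand":1},{"linear":[0,0,0.7],"delta_rot":[0,0,0],"hand":1},{"linear":[0,0,0.9],"delta_rot":[0,0,0],"hand":1},{"linear":[0,0,0.98],"delta_rot":[0,0,0],"hand":1},{"linear":[0,0,0.98],"delta_rot":[0,0,0],"hand":1},{"linear":[0,0,0.98],"delta_rot":[0,0,0],"hand":1}]'

```text
time_s: 2.73
ee_pos: [483.2, 65.1, 34.4]
eef_rot: [-3.142, 0.001, -3.029]
ft_force: [-0.1, -0.6, 1.0]
width: 85.4
grasp_force: 0.0
```

drive_tool --moves '[{"linear":[0,0,0],"delta_rot":[0,0,0],"hand":-1},{"linear":[0,0,0],"delta_rot":[0,0,0],"hand":-1},{"linear":[0,0,0],"delta_rot":[0,0,0],"hand":-1},{"linear":[0,0,0],"delta_rot":[0,0,0],"hand":-1},{"linear":[0,0,0],"delta_rot":[0,0,0],"hand":-1},{"linear":[0,0,0],"delta_rot":[0,0,0],"hand":-1},{"linear":[0,0,0],"delta_rot":[0,0,0],"hand":-1},{"linear":[0,0,0],"delta_rot":[0,0,0],"hand":-1}]'

```text
time_s: 3.4
ee_pos: [484.0, 66.0, 35.3]
eef_rot: [3.137, 0.003, -3.03]
ft_force: [-3.0, 5.3, 7.4]
width: 46.7
grasp_force: 60.3
```

drive_tool --moves '[{"linear":[-0.08,0,0],"delta_rot":[0,0,0],"hand":-1},{"linear":[-0.16,0,0],"delta_rot":[0,0,0],"hand":-1},{"linear":[-0.22,0,0],"delta_rot":[0,0,0],"hand":-1},{"linear":[-0.28,0,0],"delta_rot":[0,0,0],"hand":-1},{"linear":[-0.34,0,0],"delta_rot":[0,0,0],"hand":-1},{"linear":[-0.4,0,0],"delta_rot":[0,0,0],"hand":-1},{"linear":[-0.4,0,0],"delta_rot":[0,0,0],"hand":-1}]'

```text
time_s: 3.98
ee_pos: [522.5, 70.3, 35.3]
eef_rot: [3.137, 0.0, -3.03]
ft_force: [-5.3, 4.3, 12.0]
width: 46.6
grasp_force: 61.2
```

Run:
```python
from h import *
from cell import observe,camera
o=observe();print(o["ee_pos"],o["ft_force"])
a=camera("scene");w=camera("wrist");t=camera("top")
i=np.hstack([cv2.resize(a["pixels"][180:350,210:390],(540,510)),cv2.resize(t["pixels"][110:290,230:380],(250,300)).copy() if 0 else np.zeros((510,0,3),np.uint8)])
cv2.imwrite("pics/s2.png",i[:,:,::-1])
```

```text
[522.4981777   70.34787063  35.27722071] [-5.30135982  4.30632665 11.96920335]
```

View pics/s2.png

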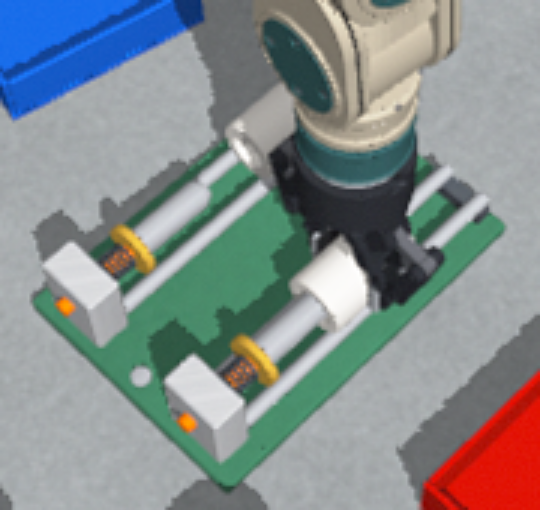

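The scene crop shows the left sleeve's mouth already over the pin tip, aligned. I'll continue in small steps.

drive_tool --moves '[{"linear":[-0.06,0,0],"delta_rot":[0,0,0],"hand":-1},{"linear":[-0.12,0,0],"delta_rot":[0,0,0],"hand":-1},{"linear":[-0.18,0,0],"delta_rot":[0,0,0],"hand":-1},{"linear":[-0.18,0,0],"delta_rot":[0,0,0],"hand":-1}]'

```text
time_s: 4.47
ee_pos: [540.6, 72.4, 35.3]
eef_rot: [3.137, 0.001, -3.03]
ft_force: [-4.0, 5.0, 9.7]
width: 46.6
grasp_force: 61.3
```

drive_tool --moves '[{"linear":[-0.04,0,0],"delta_rot":[0,0,0],"hand":-1},{"linear":[-0.08,0,0],"delta_rot":[0,0,0],"hand":-1},{"linear":[-0.08,0,0],"delta_rot":[0,0,0],"hand":-1},{"linear":[-0.08,0,0],"delta_rot":[0,0,0],"hand":-1}]'

```text
time_s: 4.8
ee_pos: [547.7, 73.2, 35.3]
eef_rot: [3.137, -0.0, -3.03]
ft_force: [-6.3, 4.6, 11.3]
width: 46.6
grasp_force: 61.3
```

drive_tool --moves '[{"linear":[-0.03,0,0],"delta_rot":[0,0,0],"hand":-1},{"linear":[-0.06,0,0],"delta_rot":[0,0,0],"hand":-1},{"linear":[-0.06,0,0],"delta_rot":[0,0,0],"hand":-1},{"linear":[-0.06,0,0],"delta_rot":[0,0,0],"hand":-1}]'

```text
time_s: 5.13
ee_pos: [553.3, 73.9, 35.3]
eef_rot: [3.137, -0.001, -3.03]
ft_force: [-6.0, 4.0, 11.6]
width: 46.7
grasp_force: 61.4
```

drive_tool --moves '[{"linear":[-0.05,0,0],"delta_rot":[0,0,0],"hand":-1},{"linear":[-0.1,0,0],"delta_rot":[0,0,0],"hand":-1},{"linear":[-0.14,0,0],"delta_rot":[0,0,0],"hand":-1},{"linear":[-0.14,0,0],"delta_rot":[0,0,0],"hand":-1}]'

```text
time_s: 5.47
ee_pos: [568.0, 75.6, 35.3]
eef_rot: [3.137, 0.0, -3.03]
ft_force: [-4.7, 4.9, 8.6]
width: 46.2
grasp_force: 61.2
```

drive_tool --moves '[{"linear":[-0.04,0,0],"delta_rot":[0,0,0],"hand":-1},{"linear":[-0.07,0,0],"delta_rot":[0,0,0],"hand":-1},{"linear":[-0.07,0,0],"delta_rot":[0,0,0],"hand":-1},{"linear":[-0.07,0,0],"delta_rot":[0,0,0],"hand":-1}]'

```text
time_s: 5.8
ee_pos: [574.4, 76.3, 35.3]
eef_rot: [3.137, -0.001, -3.03]
ft_force: [-5.4, 4.8, 10.0]
width: 46.6
grasp_force: 61.3
```

Travel is about 91 mm with no stop felt so far, so this one looks clear. I'll press on another 6 mm, then check the force.

drive_tool --moves '[{"linear":[-0.03,0,0],"delta_rot":[0,0,0],"hand":-1},{"linear":[-0.06,0,0],"delta_rot":[0,0,0],"hand":-1},{"linear":[-0.06,0,0],"delta_rot":[0,0,0],"hand":-1},{"linear":[-0.06,0,0],"delta_rot":[0,0,0],"hand":-1}]'

```text
time_s: 6.13
ee_pos: [578.0, 76.7, 35.2]
eef_rot: [3.138, -0.005, -3.03]
ft_force: [-10.0, 3.5, 15.4]
width: 46.9
grasp_force: 61.7
```

Run:
```python
from h import *
from cell import observe,camera
a=camera("scene")
cv2.imwrite("pics/s3.png",cv2.resize(a["pixels"][180:350,210:390],(540,510))[:,:,::-1])
```

```text
(no output)
```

View pics/s3.png

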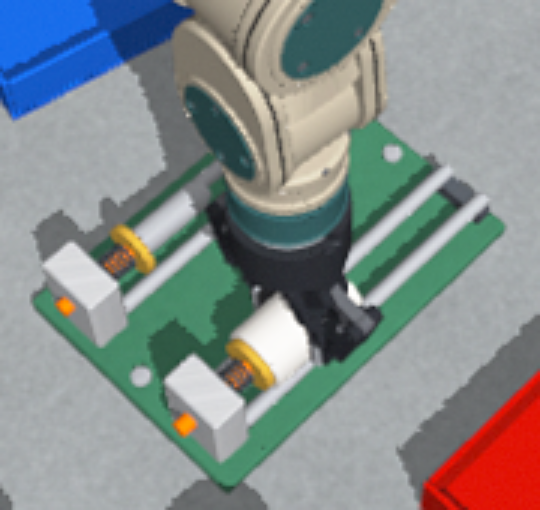

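The left sleeve has reached the flange and the spring is beginning to give, so the left one is clear. I'll press about 6 mm more and check the tail.

drive_tool --moves '[{"linear":[-0.03,0,0],"delta_rot":[0,0,0],"hand":-1},{"linear":[-0.06,0,0],"delta_rot":[0,0,0],"hand":-1},{"linear":[-0.08,0,0],"delta_rot":[0,0,0],"hand":-1},{"linear":[-0.08,0,0],"delta_rot":[0,0,0],"hand":-1},{"linear":[-0.08,0,0],"delta_rot":[0,0,0],"hand":-1},{"linear":[-0.08,0,0],"delta_rot":[0,0,0],"hand":-1}]'

```text
time_s: 6.68
ee_pos: [582.4, 77.2, 35.2]
eef_rot: [3.138, -0.012, -3.03]
ft_force: [-16.6, 2.5, 23.2]
width: 47.0
grasp_force: 62.3
```

```bash
cat >> h.py <<'E'
def fl():
    """flange gauge-x per lane from scene and top brass masks (relative to the untouched lane)"""
    from cell import camera
    c=camera("scene");hsv=cv2.cvtColor(c["pixels"],cv2.COLOR_RGB2HSV).astype(int);H,S,V=[hsv[...,i] for i in range(3)]
    ref=dict(np.load("pics/scene0.npz"));out={}
    for tag,cc in(("ref",ref),("now",c)):
        hsv=cv2.cvtColor(cc["pixels"],cv2.COLOR_RGB2HSV).astype(int);H,S,V=[hsv[...,i] for i in range(3)]
        for n,roi in(("L",(262,270,310,310)),("R",(235,245,270,280))):
            m=((H>16)&(H<30)&(S>130)&(V>90)).astype(np.uint8);q=big(m,roi)
            # lower-left-most outer rim, toward the end block
            d=q@np.array([-.80,.6]);out[tag+n+"brass"]=np.round(q[d>d.max()-3].mean(0),1).tolist()
        for n,roi in(("L",(262,310,290,335)),("R",(222,270,242,295))):
            m=((H>5)&(H<16)&(S>180)&(V>170)).astype(np.uint8);q=big(m,roi);x,y=q.mean(0);out[tag+n+"tail"]=np.round([x,y,cv2.contourArea(q)],1).tolist()
    for k,v in out.items():print(k,v)
    return c
E
python3 - <<'E'
from h import *
c=fl()
o=549.4,11.3;cs,s=np.cos(.111),np.sin(.111)
for X in(70,80):
  for y in(60,-60):
    p=np.array([o[0]+cs*X-s*y,o[1]+s*X+cs*y,69.7]);q=c["camera_matrix"]@(c["R"]@p+c["t"]);print(X,y,q[:2]/q[2])
E
```

```text
refLbrass [291.7, 299.5]
refRbrass [252.0, 263.0]
refLtail [271.4, 320.6, 2.5]
refRtail [234.0, 282.0, 0.0]
nowLbrass [288.5, 302.4]
nowRbrass [252.0, 263.0]
nowLtail [269.5, 322.6, 1.5]
nowRtail [234.0, 282.0, 0.0]
70 60 [295.94942596 293.43065221]
70 -60 [254.85883492 255.9692903 ]
80 60 [292.26719397 296.7677876 ]
80 -60 [251.18813696 259.0478307 ]
```

drive_tool --moves '[{"linear":[-0.02,0,0],"delta_rot":[0,0,0],"hand":-1},{"linear":[-0.02,0,0],"delta_rot":[0,0,0],"hand":-1},{"linear":[-0.02,0,0],"delta_rot":[0,0,0],"hand":-1},{"linear":[-0.02,0,0],"delta_rot":[0,0,0],"hand":-1}]'

```text
time_s: 7.07
ee_pos: [583.3, 77.4, 35.2]
eef_rot: [3.138, -0.014, -3.03]
ft_force: [-19.2, 1.6, 24.4]
width: 46.3
grasp_force: 62.5
```

drive_tool --moves '[{"linear":[0.03,0,0],"delta_rot":[0,0,0],"hand":-1},{"linear":[0.06,0,0],"delta_rot":[0,0,0],"hand":-1},{"linear":[0.09,0,0],"delta_rot":[0,0,0],"hand":-1},{"linear":[0.12,0,0],"delta_rot":[0,0,0],"hand":-1},{"linear":[0.15,0,0],"delta_rot":[0,0,0],"hand":-1},{"linear":[0.15,0,0],"delta_rot":[0,0,0],"hand":-1},{"linear":[0.15,0,0],"delta_rot":[0,0,0],"hand":-1}]'

```text
time_s: 7.65
ee_pos: [576.9, 76.6, 35.4]
eef_rot: [3.137, 0.003, -3.03]
ft_force: [-1.7, 4.6, 7.8]
width: 46.9
grasp_force: 60.9
```

Run:
```python
from h import *
fl()
```

```text
refLbrass [291.7, 299.5]
refRbrass [252.0, 263.0]
refLtail [271.4, 320.6, 2.5]
refRtail [234.0, 282.0, 0.0]
nowLbrass [290.6, 300.3]
nowRbrass [251.9, 263.0]
nowLtail [270.6, 321.4, 1.0]
nowRtail [234.0, 282.0, 0.0]
```

drive_tool --moves '[{"linear":[0.02,0,0],"delta_rot":[0,0,0],"hand":-1},{"linear":[0.035,0,0],"delta_rot":[0,0,0],"hand":-1},{"linear":[0.035,0,0],"delta_rot":[0,0,0],"hand":-1}]'

```text
time_s: 7.95
ee_pos: [574.9, 76.2, 35.5]
eef_rot: [3.138, 0.006, -3.03]
ft_force: [0.6, 5.6, 4.5]
width: 46.5
grasp_force: 61.0
```

Run:
```python
from h import *
fl()
```

```text
refLbrass [291.7, 299.5]
refRbrass [252.0, 263.0]
refLtail [271.4, 320.6, 2.5]
refRtail [234.0, 282.0, 0.0]
nowLbrass [292.4, 300.5]
nowRbrass [251.9, 263.0]
nowLtail [271.2, 320.8, 1.0]
nowRtail [234.0, 282.0, 0.0]
```

drive_tool --moves '[{"linear":[0,0,0],"delta_rot":[0,0,0],"hand":-0.4},{"linear":[0,0,0],"delta_rot":[0,0,0],"hand":0.4},{"linear":[0,0,0],"delta_rot":[0,0,0],"hand":1},{"linear":[0,0,0],"delta_rot":[0,0,0],"hand":1},{"linear":[0,0,0],"delta_rot":[0,0,0],"hand":1},{"linear":[0,0,0],"delta_rot":[0,0,0],"hand":1}]'

```text
time_s: 8.5
ee_pos: [572.2, 74.0, 33.1]
eef_rot: [-3.141, -0.001, -3.031]
ft_force: [0.3, 0.5, -0.3]
width: 85.8
grasp_force: 0.0
```

drive_tool --moves '[{"linear":[0,0,-0.3],"delta_rot":[0,0,0],"hand":1},{"linear":[0,0,-0.6],"delta_rot":[0,0,0],"hand":1},{"linear":[0,0,-0.9],"delta_rot":[0,0,0],"hand":1},{"linear":[0,0,-0.98],"delta_rot":[0,0,0],"hand":1},{"linear":[0,0,-0.98],"delta_rot":[0,0,0],"hand":1}]'

```text
time_s: 8.92
ee_pos: [575.3, 74.2, 134.6]
eef_rot: [-3.141, 0.007, -3.031]
ft_force: [0.1, 0.3, 0.8]
width: 85.2
grasp_force: 0.0
```

drive_tool --moves '[{"linear":[0.5,-0.6,0],"delta_rot":[0,0,0],"hand":1},{"linear":[0.5,-0.6,0],"delta_rot":[0,0,0],"hand":1},{"linear":[0.5,-0.6,0],"delta_rot":[0,0,0],"hand":1}]'

```text
time_s: 9.17
ee_pos: [523.8, 6.0, 128.6]
eef_rot: [-3.141, -0.008, -3.034]
ft_force: [-1.3, 0.3, -0.2]
width: 85.7
grasp_force: 0.0
```

drive_tool --moves '[{"linear":[0.57,-0.6,0],"delta_rot":[0,0,0],"hand":1},{"linear":[0.57,-0.6,0],"delta_rot":[0,0,0],"hand":1},{"linear":[0.57,-0.6,0],"delta_rot":[0,0,0],"hand":1},{"linear":[0.57,-0.6,0],"delta_rot":[0,0,0],"hand":1},{"linear":[0.57,-0.6,0],"delta_rot":[0,0,0],"hand":1},{"linear":[0.57,-0.6,0],"delta_rot":[0,0,0],"hand":1}]'

```text
time_s: 9.67
ee_pos: [479.7, -56.3, 130.7]
eef_rot: [3.141, -0.001, -3.03]
ft_force: [0.3, -0.1, -0.3]
width: 85.7
grasp_force: 0.0
```

Run:
```python
from h import *
from cell import observe,camera
c=camera("wrist");cv2.imwrite("pics/w2.png",c["pixels"][:,:,::-1]);np.savez("pics/w2.npz",**c)
o=observe();print(o["ee_pos"],o["eef_rot"])
a=0.111;u=np.array([np.cos(a),np.sin(a)]);v=np.array([-u[1],u[0]]);C=np.array([549.4,11.3]);T=o["ee_pos"][:2]-C;print("tcp",u@T,v@T)
P=c["pixels"].astype(int);m=(P.min(2)>150)&((P.max(2)-P.min(2))<35)
for r in(200,220,240,260,280):
    k=np.where(m[r,270:380])[0]+270;q=[ray(c,(x,r),50)[:2]-C for x in(k.min(),k.max())];print(r,k.min(),k.max(),[np.round((u@p,v@p),1).tolist() for p in q])
```

```text
[479.96745482 -56.09288442 130.86673889] [ 3.14118224e+00 -3.01913147e-04 -3.02923769e+00]
tcp -76.47050318092187 -59.28694075241327
200 291 358 [[-109.6, -79.1], [-109.7, -34.8]]
220 291 357 [[-95.9, -79.4], [-96.0, -35.0]]
240 291 356 [[-81.7, -79.8], [-81.8, -35.1]]
260 292 356 [[-66.9, -79.4], [-67.0, -34.6]]
280 292 355 [[-51.5, -79.8], [-51.6, -34.8]]
```

View pics/w2.png

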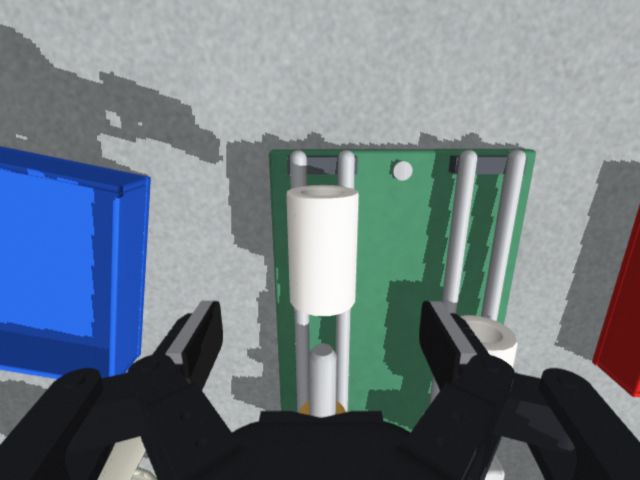

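The wrist view has the right sleeve centred at column 323 and the left one still on its pin at (490,340). I'll shift 1.5 mm left, descend and grip.

drive_tool --moves '[{"linear":[0,0.015,0.4],"delta_rot":[0,0,0],"hand":1},{"linear":[0,0.015,0.7],"delta_rot":[0,0,0],"hand":1},{"linear":[0,0.015,0.9],"delta_rot":[0,0,0],"hand":1},{"linear":[0,0.015,0.97],"delta_rot":[0,0,0],"hand":1},{"linear":[0,0.015,0.97],"delta_rot":[0,0,0],"hand":1},{"linear":[0,0.015,0.97],"delta_rot":[0,0,0],"hand":1}]'

```text
time_s: 10.22
ee_pos: [480.1, -54.9, 34.6]
eef_rot: [-3.142, 0.0, -3.029]
ft_force: [0.2, 0.6, 0.9]
width: 85.3
grasp_force: 0.0
```

drive_tool --moves '[{"linear":[0,0,0],"delta_rot":[0,0,0],"hand":-1},{"linear":[0,0,0],"delta_rot":[0,0,0],"hand":-1},{"linear":[0,0,0],"delta_rot":[0,0,0],"hand":-1},{"linear":[0,0,0],"delta_rot":[0,0,0],"hand":-1},{"linear":[0,0,0],"delta_rot":[0,0,0],"hand":-1},{"linear":[0,0,0],"delta_rot":[0,0,0],"hand":-1},{"linear":[0,0,0],"delta_rot":[0,0,0],"hand":-1},{"linear":[0,0,0],"delta_rot":[0,0,0],"hand":-1}]'

```text
time_s: 10.88
ee_pos: [480.8, -55.2, 36.2]
eef_rot: [3.141, 0.003, -3.03]
ft_force: [-2.5, 2.1, 7.1]
width: 46.9
grasp_force: 60.5
```

drive_tool --moves '[{"linear":[-0.08,0,0],"delta_rot":[0,0,0],"hand":-1},{"linear":[-0.16,0,0],"delta_rot":[0,0,0],"hand":-1},{"linear":[-0.24,0,0],"delta_rot":[0,0,0],"hand":-1},{"linear":[-0.32,0,0],"delta_rot":[0,0,0],"hand":-1},{"linear":[-0.36,0,0],"delta_rot":[0,0,0],"hand":-1},{"linear":[-0.36,0,0],"delta_rot":[0,0,0],"hand":-1}]'

```text
time_s: 11.38
ee_pos: [515.8, -51.2, 36.2]
eef_rot: [3.141, 0.001, -3.03]
ft_force: [-2.8, 1.4, 9.1]
width: 46.5
grasp_force: 60.9
```

drive_tool --moves '[{"linear":[-0.05,0,0],"delta_rot":[0,0,0],"hand":-1},{"linear":[-0.1,0,0],"delta_rot":[0,0,0],"hand":-1},{"linear":[-0.14,0,0],"delta_rot":[0,0,0],"hand":-1},{"linear":[-0.14,0,0],"delta_rot":[0,0,0],"hand":-1}]'

```text
time_s: 11.72
ee_pos: [529.2, -49.7, 36.2]
eef_rot: [3.141, 0.0, -3.03]
ft_force: [-5.0, 1.3, 10.2]
width: 46.7
grasp_force: 61.0
```

drive_tool --moves '[{"linear":[-0.06,0,0],"delta_rot":[0,0,0],"hand":-1},{"linear":[-0.12,0,0],"delta_rot":[0,0,0],"hand":-1},{"linear":[-0.18,0,0],"delta_rot":[0,0,0],"hand":-1},{"linear":[-0.24,0,0],"delta_rot":[0,0,0],"hand":-1},{"linear":[-0.24,0,0],"delta_rot":[0,0,0],"hand":-1},{"linear":[-0.24,0,0],"delta_rot":[0,0,0],"hand":-1}]'

```text
time_s: 12.22
ee_pos: [553.8, -46.9, 36.2]
eef_rot: [3.141, 0.002, -3.03]
ft_force: [-2.0, 2.1, 8.3]
width: 46.7
grasp_force: 61.4
```

drive_tool --moves '[{"linear":[-0.04,0,0],"delta_rot":[0,0,0],"hand":-1},{"linear":[-0.08,0,0],"delta_rot":[0,0,0],"hand":-1},{"linear":[-0.08,0,0],"delta_rot":[0,0,0],"hand":-1},{"linear":[-0.08,0,0],"delta_rot":[0,0,0],"hand":-1}]'

```text
time_s: 12.55
ee_pos: [560.4, -46.1, 36.2]
eef_rot: [3.141, -0.001, -3.031]
ft_force: [-5.1, 0.6, 9.8]
width: 46.4
grasp_force: 61.6
```

Run:
```python
from h import *
fl()
```

```text
refLbrass [291.7, 299.5]
refRbrass [252.0, 263.0]
refLtail [271.4, 320.6, 2.5]
refRtail [234.0, 282.0, 0.0]
nowLbrass [291.7, 299.5]
nowRbrass [251.5, 263.6]
nowLtail [271.2, 320.8, 1.0]
nowRtail [229.4, 281.9, 0.5]
```

Contact is starting part way, at about 80 mm of travel. I'll press on.

drive_tool --moves '[{"linear":[-0.03,0,0],"delta_rot":[0,0,0],"hand":-1},{"linear":[-0.06,0,0],"delta_rot":[0,0,0],"hand":-1},{"linear":[-0.09,0,0],"delta_rot":[0,0,0],"hand":-1},{"linear":[-0.09,0,0],"delta_rot":[0,0,0],"hand":-1},{"linear":[-0.09,0,0],"delta_rot":[0,0,0],"hand":-1},{"linear":[-0.09,0,0],"delta_rot":[0,0,0],"hand":-1}]'

```text
time_s: 13.1
ee_pos: [565.3, -45.5, 36.1]
eef_rot: [-3.141, -0.008, -3.031]
ft_force: [-13.6, -1.5, 18.6]
width: 46.9
grasp_force: 62.3
```

Run:
```python
from h import *
fl()
```

```text
refLbrass [291.7, 299.5]
refRbrass [252.0, 263.0]
refLtail [271.4, 320.6, 2.5]
refRtail [234.0, 282.0, 0.0]
nowLbrass [291.7, 299.5]
nowRbrass [250.2, 265.4]
nowLtail [271.2, 320.8, 1.0]
nowRtail [228.9, 283.4, 3.0]
```

drive_tool --moves '[{"linear":[-0.03,0,0],"delta_rot":[0,0,0],"hand":-1},{"linear":[-0.06,0,0],"delta_rot":[0,0,0],"hand":-1},{"linear":[-0.06,0,0],"delta_rot":[0,0,0],"hand":-1},{"linear":[-0.06,0,0],"delta_rot":[0,0,0],"hand":-1},{"linear":[-0.06,0,0],"delta_rot":[0,0,0],"hand":-1},{"linear":[-0.06,0,0],"delta_rot":[0,0,0],"hand":-1}]'

```text
time_s: 13.65
ee_pos: [568.7, -45.1, 36.1]
eef_rot: [-3.141, -0.013, -3.031]
ft_force: [-18.5, -1.6, 23.3]
width: 46.7
grasp_force: 62.8
```

Run:
```python
from h import *
c=fl()
cv2.imwrite("pics/s4.png",cv2.resize(c["pixels"][180:350,210:390],(540,510))[:,:,::-1])
```

```text
refLbrass [291.7, 299.5]
refRbrass [252.0, 263.0]
refLtail [271.4, 320.6, 2.5]
refRtail [234.0, 282.0, 0.0]
nowLbrass [291.7, 299.5]
nowRbrass [248.5, 266.2]
nowLtail [271.2, 320.8, 1.0]
nowRtail [229.0, 286.2, 1.0]
```

View pics/s4.png

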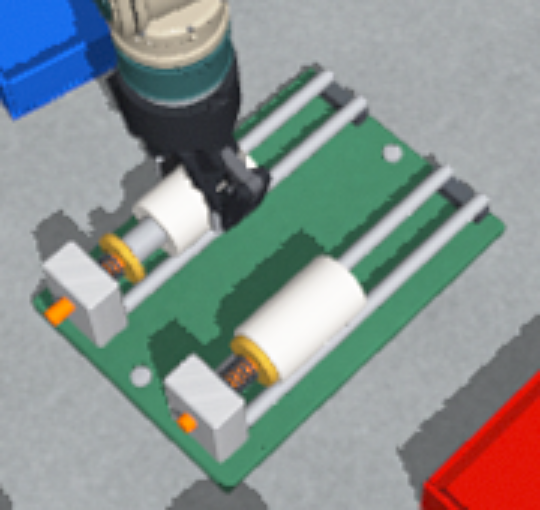

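The right sleeve stopped part way: the pin is still visible between it and the flange, and the right tail sticks out at (58,310). The left sleeve is seated against its flange. So the left is clear and goes to blue; the right has the stop and goes to red. I'll draw the right one off now, then regrip lower for lifting.

drive_tool --moves '[{"linear":[0.06,0,0],"delta_rot":[0,0,0],"hand":-1},{"linear":[0.12,0,0],"delta_rot":[0,0,0],"hand":-1},{"linear":[0.2,0,0],"delta_rot":[0,0,0],"hand":-1},{"linear":[0.35,0,0],"delta_rot":[0,0,0],"hand":-1},{"linear":[0.5,0,0],"delta_rot":[0,0,0],"hand":-1},{"linear":[0.65,0,0],"delta_rot":[0,0,0],"hand":-1},{"linear":[0.8,0,0],"delta_rot":[0,0,0],"hand":-1},{"linear":[0.9,0,0],"delta_rot":[0,0,0],"hand":-1}]'

```text
time_s: 14.37
ee_pos: [488.2, -54.3, 36.2]
eef_rot: [3.141, 0.006, -3.03]
ft_force: [2.9, 4.0, 5.2]
width: 46.2
grasp_force: 61.4
```

drive_tool --moves '[{"linear":[0,0,0],"delta_rot":[0,0,0],"hand":-1},{"linear":[0,0,0],"delta_rot":[0,0,0],"hand":-0.4},{"linear":[0,0,0],"delta_rot":[0,0,0],"hand":0.3},{"linear":[0,0,0],"delta_rot":[0,0,0],"hand":0.3},{"linear":[0,0,0.05],"delta_rot":[0,0,0],"hand":0.3},{"linear":[0,0,0.1],"delta_rot":[0,0,0],"hand":0.3},{"linear":[0,0,0.1],"delta_rot":[0,0,0],"hand":0.3}]'

```text
time_s: 14.95
ee_pos: [485.1, -54.4, 22.9]
eef_rot: [3.141, -0.002, -3.031]
ft_force: [0.2, -0.6, -0.3]
width: 55.4
grasp_force: 0.0
```

drive_tool --moves '[{"linear":[0,0,0],"delta_rot":[0,0,0],"hand":-1},{"linear":[0,0,0],"delta_rot":[0,0,0],"hand":-1},{"linear":[0,0,0],"delta_rot":[0,0,0],"hand":-1},{"linear":[0,0,0],"delta_rot":[0,0,0],"hand":-1},{"linear":[0,0,0],"delta_rot":[0,0,0],"hand":-1},{"linear":[0,0,0],"delta_rot":[0,0,0],"hand":-1},{"linear":[0,0,0],"delta_rot":[0,0,0],"hand":-1}]'

```text
time_s: 15.53
ee_pos: [486.3, -54.5, 24.3]
eef_rot: [3.142, 0.0, -3.03]
ft_force: [0.3, 0.6, -1.6]
width: 47.0
grasp_force: 61.6
```

drive_tool --moves '[{"linear":[0,0,-0.2],"delta_rot":[0,0,0],"hand":-1},{"linear":[0,0,-0.5],"delta_rot":[0,0,0],"hand":-1},{"linear":[0,0,-0.8],"delta_rot":[0,0,0],"hand":-1},{"linear":[0,0,-1],"delta_rot":[0,0,0],"hand":-1},{"linear":[0,0,-1],"delta_rot":[0,0,0],"hand":-1}]'

```text
time_s: 15.95
ee_pos: [490.3, -55.5, 129.2]
eef_rot: [-3.138, 0.009, -3.03]
ft_force: [0.9, -0.1, -0.8]
width: 46.9
grasp_force: 62.1
```

drive_tool --moves '[{"linear":[-0.1,0.3,-0.1],"delta_rot":[0,0,0],"hand":-1},{"linear":[-0.1,0.6,-0.1],"delta_rot":[0,0,0],"hand":-1},{"linear":[-0.1,0.83,-0.1],"delta_rot":[0,0,0],"hand":-1}]'

```text
time_s: 16.2
ee_pos: [487.1, 30.3, 134.2]
eef_rot: [3.141, 0.001, -3.031]
ft_force: [0.1, 0.4, -1.0]
width: 47.4
grasp_force: 62.2
```

drive_tool --moves '[{"linear":[-0.1,0.3,0],"delta_rot":[0,0,0],"hand":-1},{"linear":[-0.1,0.6,0],"delta_rot":[0,0,0],"hand":-1},{"linear":[-0.1,0.83,0],"delta_rot":[0,0,0],"hand":-1}]'

```text
time_s: 16.45
ee_pos: [487.0, 114.5, 133.3]
eef_rot: [3.141, -0.001, -3.03]
ft_force: [0.3, -0.4, -0.9]
width: 47.2
grasp_force: 62.2
```

drive_tool --moves '[{"linear":[-0.1,0.3,0],"delta_rot":[0,0,0],"hand":-1},{"linear":[-0.1,0.6,0],"delta_rot":[0,0,0],"hand":-1},{"linear":[-0.1,0.83,0],"delta_rot":[0,0,0],"hand":-1}]'

```text
time_s: 16.7
ee_pos: [487.9, 198.1, 133.2]
eef_rot: [3.141, -0.001, -3.03]
ft_force: [-0.0, -1.1, -1.8]
width: 47.1
grasp_force: 62.2
```

drive_tool --moves '[{"linear":[-0.1,0.3,0],"delta_rot":[0,0,0],"hand":-1},{"linear":[-0.1,0.6,0],"delta_rot":[0,0,0],"hand":-1},{"linear":[-0.1,0.83,0],"delta_rot":[0,0,0],"hand":-1},{"linear":[-0.1,0.83,0],"delta_rot":[0,0,0],"hand":-1},{"linear":[-0.1,0.83,0],"delta_rot":[0,0,0],"hand":-1},{"linear":[-0.1,0.83,0],"delta_rot":[0,0,0],"hand":-1}]'

```text
time_s: 17.2
ee_pos: [488.5, 279.2, 133.2]
eef_rot: [-3.14, -0.002, -3.03]
ft_force: [0.5, -0.8, -1.0]
width: 46.9
grasp_force: 62.3
```

drive_tool --moves '[{"linear":[0,0,0.3],"delta_rot":[0,0,0],"hand":-1},{"linear":[0,0,0.6],"delta_rot":[0,0,0],"hand":-1},{"linear":[0,0,0.85],"delta_rot":[0,0,0],"hand":-1},{"linear":[0,0,1],"delta_rot":[0,0,0],"hand":-1},{"linear":[0,0,1],"delta_rot":[0,0,0],"hand":-1},{"linear":[0,0,1],"delta_rot":[0,0,0],"hand":-1}]'

```text
time_s: 17.7
ee_pos: [488.2, 278.2, 33.3]
eef_rot: [-3.14, -0.003, -3.032]
ft_force: [0.4, 0.5, -0.4]
width: 47.0
grasp_force: 62.3
```

drive_tool --moves '[{"linear":[0,0,0.1],"delta_rot":[0,0,0],"hand":-1},{"linear":[0,0,0.2],"delta_rot":[0,0,0],"hand":-1},{"linear":[0,0,0.25],"delta_rot":[0,0,0],"hand":-1},{"linear":[0,0,0.25],"delta_rot":[0,0,0],"hand":-1},{"linear":[0,0,0.25],"delta_rot":[0,0,0],"hand":-1}]'

```text
time_s: 18.12
ee_pos: [489.0, 279.7, 9.1]
eef_rot: [-3.141, -0.001, -3.031]
ft_force: [-0.3, 0.3, -1.3]
width: 47.2
grasp_force: 62.3
```

drive_tool --moves '[{"linear":[0,0,0.03],"delta_rot":[0,0,0],"hand":-1},{"linear":[0,0,0.03],"delta_rot":[0,0,0],"hand":-1},{"linear":[0,0,0.03],"delta_rot":[0,0,0],"hand":0.2},{"linear":[0,0,0.03],"delta_rot":[0,0,0],"hand":0.4},{"linear":[0,0,0.03],"delta_rot":[0,0,0],"hand":0.4},{"linear":[0,0,0.03],"delta_rot":[0,0,0],"hand":0.4},{"linear":[0,0,0.03],"delta_rot":[0,0,0],"hand":0.4}]'

```text
time_s: 18.7
ee_pos: [489.5, 279.9, 6.5]
eef_rot: [3.141, 0.0, -3.03]
ft_force: [-0.2, -0.6, -0.4]
width: 59.9
grasp_force: 0.0
```

drive_tool --moves '[{"linear":[0,0,-0.2],"delta_rot":[0,0,0],"hand":0.4},{"linear":[0,0,-0.5],"delta_rot":[0,0,0],"hand":0.4},{"linear":[0,0,-0.8],"delta_rot":[0,0,0],"hand":0.7},{"linear":[0,0,-1],"delta_rot":[0,0,0],"hand":1},{"linear":[0,0,-1],"delta_rot":[0,0,0],"hand":1}]'

```text
time_s: 19.12
ee_pos: [493.1, 281.5, 111.7]
eef_rot: [3.139, 0.009, -3.03]
ft_force: [1.2, 0.6, 0.6]
width: 85.3
grasp_force: 0.0
```

drive_tool --moves '[{"linear":[-0.2,-0.3,-0.25],"delta_rot":[0,0,0],"hand":1},{"linear":[-0.2,-0.71,-0.25],"delta_rot":[0,0,0],"hand":1},{"linear":[-0.2,-0.71,-0.25],"delta_rot":[0,0,0],"hand":1}]'

```text
time_s: 19.37
ee_pos: [519.4, 207.1, 132.6]
eef_rot: [-3.139, 0.003, -3.035]
ft_force: [-0.3, 0.1, -1.3]
width: 85.2
grasp_force: 0.0
```

drive_tool --moves '[{"linear":[-0.2,-0.35,0],"delta_rot":[0,0,0],"hand":1},{"linear":[-0.2,-0.71,0],"delta_rot":[0,0,0],"hand":1},{"linear":[-0.2,-0.71,0],"delta_rot":[0,0,0],"hand":1}]'

```text
time_s: 19.62
ee_pos: [545.5, 138.5, 130.6]
eef_rot: [-3.139, -0.001, -3.036]
ft_force: [0.2, 0.9, -0.1]
width: 85.3
grasp_force: 0.0
```

drive_tool --moves '[{"linear":[-0.21,-0.35,0],"delta_rot":[0,0,0],"hand":1},{"linear":[-0.21,-0.7,0],"delta_rot":[0,0,0],"hand":1},{"linear":[-0.21,-0.7,0],"delta_rot":[0,0,0],"hand":1},{"linear":[-0.21,-0.7,0],"delta_rot":[0,0,0],"hand":1},{"linear":[-0.21,-0.7,0],"delta_rot":[0,0,0],"hand":1},{"linear":[-0.21,-0.7,0],"delta_rot":[0,0,0],"hand":1}]'

```text
time_s: 20.12
ee_pos: [572.4, 76.9, 130.7]
eef_rot: [3.141, -0.001, -3.029]
ft_force: [0.3, 0.8, 0.2]
width: 85.2
grasp_force: 0.0
```

Run:
```python
from h import *
from cell import observe,camera
c=camera("wrist");o=observe();print(o["ee_pos"],o["eef_rot"])
a=0.111;u=np.array([np.cos(a),np.sin(a)]);v=np.array([-u[1],u[0]]);C=np.array([549.4,11.3]);T=o["ee_pos"][:2]-C;print("tcp",u@T,v@T)
P=c["pixels"].astype(int);m=(P.min(2)>150)&((P.max(2)-P.min(2))<35)
for r in(200,220,240,260,280):
    k=np.where(m[r,270:380])[0]+270
    if len(k):q=[ray(c,(x,r),50)[:2]-C for x in(k.min(),k.max())];print(r,k.min(),k.max(),[np.round((u@p,v@p),1).tolist() for p in q])
k=np.where(m[100:330,322])[0]+100;print("rows",k.min(),k.max())
t=camera("top");cv2.imwrite("pics/t5.png",cv2.resize(np.hstack([t["pixels"][100:300,110:380]]),(756,560))[:,:,::-1])
```

```text
[572.53138619  77.06193643 130.87759288] [ 3.14114861e+00 -1.08079636e-03 -3.02906568e+00]
tcp 30.273626038117673 62.794911232792636
200 287 379 [[-2.9, 40.4], [-3.0, 101.2]]
220 287 379 [[10.9, 40.0], [10.7, 102.0]]
240 288 379 [[25.1, 40.3], [25.0, 102.7]]
260 288 379 [[39.9, 39.9], [39.8, 103.5]]
280 289 379 [[55.2, 40.2], [55.1, 104.4]]
rows 186 315
```

View pics/t5.png

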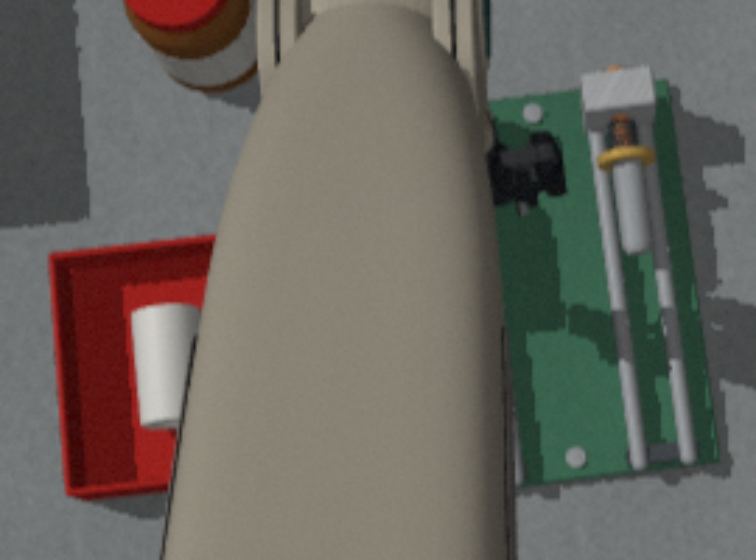

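The red tray holds the ribbed sleeve at (165,365) in the crop, and the right pin is back at rest. The left sleeve is centred under the tool, so I'll grip and draw it off.

drive_tool --moves '[{"linear":[0,0,0.4],"delta_rot":[0,0,0],"hand":1},{"linear":[0,0,0.7],"delta_rot":[0,0,0],"hand":1},{"linear":[0,0,0.9],"delta_rot":[0,0,0],"hand":1},{"linear":[0,0,1],"delta_rot":[0,0,0],"hand":1},{"linear":[0,0,1],"delta_rot":[0,0,0],"hand":1},{"linear":[0,0,1],"delta_rot":[0,0,0],"hand":1}]'

```text
time_s: 20.72
ee_pos: [573.3, 76.5, 31.5]
eef_rot: [3.142, -0.0, -3.03]
ft_force: [0.5, 0.2, 1.4]
width: 85.3
grasp_force: 0.0
```

drive_tool --moves '[{"linear":[0,0,0.07],"delta_rot":[0,0,0],"hand":0.3},{"linear":[0,0,0.07],"delta_rot":[0,0,0],"hand":-1},{"linear":[0,0,0.07],"delta_rot":[0,0,0],"hand":-1},{"linear":[0,0,0.07],"delta_rot":[0,0,0],"hand":-1},{"linear":[0,0,0.07],"delta_rot":[0,0,0],"hand":-1},{"linear":[0,0,0.07],"delta_rot":[0,0,0],"hand":-1},{"linear":[0,0,0.07],"delta_rot":[0,0,0],"hand":-1},{"linear":[0,0,0.07],"delta_rot":[0,0,0],"hand":-1}]'

```text
time_s: 21.38
ee_pos: [574.2, 76.3, 25.7]
eef_rot: [3.141, 0.002, -3.03]
ft_force: [-2.2, 1.1, 5.9]
width: 47.2
grasp_force: 61.4
```

drive_tool --moves '[{"linear":[0.1,0,0],"delta_rot":[0,0,0],"hand":-1},{"linear":[0.2,0,0],"delta_rot":[0,0,0],"hand":-1},{"linear":[0.35,0,0],"delta_rot":[0,0,0],"hand":-1},{"linear":[0.5,0,0],"delta_rot":[0,0,0],"hand":-1},{"linear":[0.65,0,0],"delta_rot":[0,0,0],"hand":-1},{"linear":[0.8,0,0],"delta_rot":[0,0,0],"hand":-1},{"linear":[0.95,0,0],"delta_rot":[0,0,0],"hand":-1},{"linear":[0.95,0,0],"delta_rot":[0,0,0],"hand":-1}]'

```text
time_s: 22.05
ee_pos: [477.1, 65.2, 25.6]
eef_rot: [-3.141, 0.001, -3.03]
ft_force: [-3.2, 0.6, 12.3]
width: 47.1
grasp_force: 62.5
```

drive_tool --moves '[{"linear":[0,0,-0.2],"delta_rot":[0,0,0],"hand":-1},{"linear":[0,0,-0.5],"delta_rot":[0,0,0],"hand":-1},{"linear":[0,0,-0.8],"delta_rot":[0,0,0],"hand":-1},{"linear":[0,0,-1],"delta_rot":[0,0,0],"hand":-1},{"linear":[0,0,-1],"delta_rot":[0,0,0],"hand":-1}]'

```text
time_s: 22.47
ee_pos: [480.8, 64.8, 128.1]
eef_rot: [-3.14, 0.006, -3.031]
ft_force: [1.5, -0.1, -0.8]
width: 46.9
grasp_force: 62.6
```

drive_tool --moves '[{"linear":[-0.03,-0.3,-0.1],"delta_rot":[0,0,0],"hand":-1},{"linear":[-0.03,-0.6,-0.1],"delta_rot":[0,0,0],"hand":-1},{"linear":[-0.03,-0.86,-0.1],"delta_rot":[0,0,0],"hand":-1}]'

```text
time_s: 22.72
ee_pos: [489.9, -21.0, 133.3]
eef_rot: [-3.141, -0.002, -3.03]
ft_force: [-0.5, -0.1, -1.6]
width: 46.7
grasp_force: 62.7
```

drive_tool --moves '[{"linear":[-0.03,-0.3,0],"delta_rot":[0,0,0],"hand":-1},{"linear":[-0.03,-0.6,0],"delta_rot":[0,0,0],"hand":-1},{"linear":[-0.03,-0.86,0],"delta_rot":[0,0,0],"hand":-1}]'

```text
time_s: 22.97
ee_pos: [501.7, -106.3, 132.3]
eef_rot: [3.141, -0.004, -3.031]
ft_force: [1.1, 1.2, -1.4]
width: 46.6
grasp_force: 62.7
```

drive_tool --moves '[{"linear":[-0.04,-0.3,0],"delta_rot":[0,0,0],"hand":-1},{"linear":[-0.04,-0.6,0],"delta_rot":[0,0,0],"hand":-1},{"linear":[-0.04,-0.86,0],"delta_rot":[0,0,0],"hand":-1}]'

```text
time_s: 23.22
ee_pos: [515.3, -191.2, 132.1]
eef_rot: [3.141, -0.004, -3.031]
ft_force: [0.1, 0.8, -1.6]
width: 46.7
grasp_force: 62.7
```

drive_tool --moves '[{"linear":[-0.04,-0.3,0],"delta_rot":[0,0,0],"hand":-1},{"linear":[-0.04,-0.6,0],"delta_rot":[0,0,0],"hand":-1},{"linear":[-0.04,-0.86,0],"delta_rot":[0,0,0],"hand":-1},{"linear":[-0.04,-0.86,0],"delta_rot":[0,0,0],"hand":-1},{"linear":[-0.04,-0.86,0],"delta_rot":[0,0,0],"hand":-1},{"linear":[-0.04,-0.86,0],"delta_rot":[0,0,0],"hand":-1}]'

```text
time_s: 23.72
ee_pos: [529.0, -273.7, 132.4]
eef_rot: [3.139, -0.003, -3.031]
ft_force: [-0.1, 1.3, -1.4]
width: 46.7
grasp_force: 62.8
```

drive_tool --moves '[{"linear":[0,-0.03,0.3],"delta_rot":[0,0,0],"hand":-1},{"linear":[0,-0.03,0.6],"delta_rot":[0,0,0],"hand":-1},{"linear":[0,-0.03,0.85],"delta_rot":[0,0,0],"hand":-1},{"linear":[0,-0.03,1],"delta_rot":[0,0,0],"hand":-1},{"linear":[0,-0.03,1],"delta_rot":[0,0,0],"hand":-1},{"linear":[0,-0.03,1],"delta_rot":[0,0,0],"hand":-1}]'

```text
time_s: 24.22
ee_pos: [529.7, -275.8, 33.0]
eef_rot: [3.139, -0.003, -3.029]
ft_force: [0.3, -0.6, -1.2]
width: 47.1
grasp_force: 62.7
```

drive_tool --moves '[{"linear":[0,0,0.1],"delta_rot":[0,0,0],"hand":-1},{"linear":[0,0,0.2],"delta_rot":[0,0,0],"hand":-1},{"linear":[0,0,0.25],"delta_rot":[0,0,0],"hand":-1},{"linear":[0,0,0.25],"delta_rot":[0,0,0],"hand":-1},{"linear":[0,0,0.25],"delta_rot":[0,0,0],"hand":-1}]'

```text
time_s: 24.63
ee_pos: [531.1, -277.8, 9.1]
eef_rot: [3.141, -0.0, -3.031]
ft_force: [0.6, 0.3, -0.7]
width: 47.1
grasp_force: 62.7
```

drive_tool --moves '[{"linear":[0,0,0],"delta_rot":[0,0,0],"hand":-1},{"linear":[0,0,0],"delta_rot":[0,0,0],"hand":-1},{"linear":[0,0,0],"delta_rot":[0,0,0],"hand":0.2},{"linear":[0,0,0],"delta_rot":[0,0,0],"hand":0.4},{"linear":[0,0,0],"delta_rot":[0,0,0],"hand":0.4},{"linear":[0,0,0],"delta_rot":[0,0,0],"hand":0.4},{"linear":[0,0,0],"delta_rot":[0,0,0],"hand":0.4}]'

```text
time_s: 25.22
ee_pos: [531.5, -278.1, 9.5]
eef_rot: [-3.141, 0.0, -3.031]
ft_force: [-0.6, 0.6, 0.3]
width: 59.7
grasp_force: 0.0
```

drive_tool --moves '[{"linear":[0,0,-0.2],"delta_rot":[0,0,0],"hand":0.4},{"linear":[0,0,-0.5],"delta_rot":[0,0,0],"hand":0.4},{"linear":[0,0,-0.8],"delta_rot":[0,0,0],"hand":0.4},{"linear":[0,0,-1],"delta_rot":[0,0,0],"hand":0.4},{"linear":[0,0,-1],"delta_rot":[0,0,0],"hand":0.4}]'

```text
time_s: 25.63
ee_pos: [534.9, -280.2, 115.0]
eef_rot: [-3.135, 0.008, -3.03]
ft_force: [0.7, -0.3, 0.7]
width: 59.9
grasp_force: 0.0
```

drive_tool --moves '[{"linear":[0.8,0,-0.8],"delta_rot":[0,0,0],"hand":0.4},{"linear":[0.8,0,-0.8],"delta_rot":[0,0,0],"hand":0.4},{"linear":[0.8,0,-0.8],"delta_rot":[0,0,0],"hand":0.4},{"linear":[0.8,0,-0.8],"delta_rot":[0,0,0],"hand":0.4},{"linear":[0.8,0,-0.8],"delta_rot":[0,0,0],"hand":0.4},{"linear":[0.8,0,-0.8],"delta_rot":[0,0,0],"hand":0.4},{"linear":[0.8,0,-0.8],"delta_rot":[0,0,0],"hand":0.4}]'

```text
time_s: 26.22
ee_pos: [451.7, -286.2, 187.7]
eef_rot: [3.14, -0.002, -3.03]
ft_force: [0.0, 0.2, -0.1]
width: 59.7
grasp_force: 0.0
```

Run:
```python
from h import *
c=fl();cv2.imwrite("pics/end.png",c["pixels"][:,:,::-1])
```

```text
refLbrass [291.7, 299.5]
refRbrass [252.0, 263.0]
refLtail [271.4, 320.6, 2.5]
refRtail [234.0, 282.0, 0.0]
nowLbrass [291.7, 299.5]
nowRbrass [252.0, 263.0]
nowLtail [271.2, 320.8, 1.0]
nowRtail [234.0, 282.0, 0.0]
```

View pics/end.png

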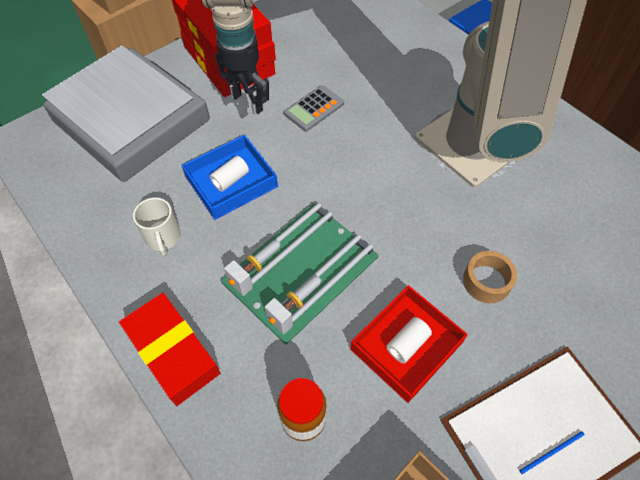

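Both sleeves are at rest in their trays, blue at (230,173) and red at (408,340). Both pins are back at rest and the bystanders are unmoved.

```bash
python3 -c "
from cell import finish_job
print(finish_job())"
```

```text
the job is handed in; nothing more can be done
None
```

The job is handed in: the left-lane coupling passed over its whole pin and is in the blue tray, the right-lane one stopped part way and is in the red tray, and the last picture shows both pins back out and nothing else moved; the hand-in returned no verdict.

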